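# Set the sample number on the balance's thumbwheel unit

### The arm

A 6-joint arm with a two-finger parallel gripper is mounted at the origin on the work surface. World frame = base frame: x ahead of the robot, y to its left, z up, the work surface at z = 0. Lengths are in m, angles in rad, forces in N, time in s.
With the tool pointing down it reaches from about 0.325 to 0.9 m from the base axis. Payload 6.1 kg.
Tool frame: the origin (TCP) lies midway between the tips of the shut fingers; the grasp point (between the pads) lies 19 mm behind it; z points along the fingers, y is the line along which they close (so a half turn about z gives the same grasp; the last joint's range is limited). The gripper opens to 87 mm and grips with 3 to 60 N. Pads are 19 mm wide; open, the fingers measure 117 mm over their backs; the gripper's body (75 mm by 190 mm) begins 51 mm behind the grasp point.
Start: joints at [0.984, 0.22, 1.526, -0, 1.395, -0.126], TCP at [0.278, 0.56, 0.223] pointing down, gripper open.
Joint ranges: [-2.98, 2.98], [-0.91, 2.08], [0.09, 2.57], [-1.24, 4.39], [0.2, 2.65], [-2.68, 2.68]. Speed limits (rad/s): [2.57, 2.57, 3.01, 3.14, 3.14, 3.14].

### API

Orientations are given as a unit quaternion [w, x, y, z].
In Python, from station import readout, imaging, job gives the robot as it stands. The module is installed in compiled form; this text tells all that it offers.
- The arm moves only by the tool drive_tool, never from a script. Its argument "deltas" is a list that holds one entry, the list of rows, each a list of 7 numbers: the finger opening in mm, from 0 to 87, then the shift along the world's x, y, z in units of 30 mm (1.0 is 30 mm), then the turn, a rotation vector about the world's x, y, z in degrees. A call has 1 to 8 rows; each row shifts and turns the commanded pose from where the row before left it; what a row does not reach is not made up. A row lasts 1/12 s, in which the tool goes at most 41.7 mm and 7.16 degrees, less where a joint would pass 70% of its speed; a pose out of reach is approached as far as the arm can. A call is refused whole if a number of a shift passes 1 or a number of a turn 7.16, either way. A call with a gripper value outside its range is refused whole. The fingers move at their own pace and stop on an object; "newtons" is the grip in N (left out, the last holds). Time passes only in rows, so rows that do not move let the fingers close. It gives the time, the measured TCP pose, the force, the opening and the grip force at its end, in the units of the state.
- readout.get_state(): the state, without advancing time (a new reading comes with each control period).
- imaging.camera(name): name is "side" or "top"; returns (picture, depth): 480x640x3 uint8, red, green, blue; 480x640 float32, m along the optical axis (not along the pixel's ray), 0 where there is no reading.
- imaging.camera_model(name): a dict with "fov_y" (degrees; the focal length in pixels is half the picture's height over the tangent of half this angle, whatever the lens; pixels are square), "cx", "cy" (the principal point, pixels), "k1" (the pictures are not rectified: a ray, as slopes to the right and down, at radius r is drawn at 1 + k1 r^2 times it, then the intrinsics apply), "world_to_cam" (4x4, takes a point from world to camera coordinates). Camera axes: x right, y down, z forward; pixel columns grow to the right and rows downward; lengths in m; the calibration is good to about 2 mm. A picture is of the moment at which its call begins. camera_model takes no time and is no camera call.
- job.finish_job(): hands the job in; it is judged then, once.
Trained networks look in the newest picture that a camera, given by its name, has taken for a name from the list of things; names that differ only in an ending like _2 or _b are one class to them, and where a whole thing is asked for, a point or a joint stands for the part that bears it (a point fixed in the world has none). Each returns a list of dicts, best first, with "p" (0 to 1); they miss things now and then, are a little off and sometimes report something else, mostly with a low value. They report only what shows in the picture. A call takes as long as a camera call.
- imaging.boxes_of(camera, target): "centre" ([column, row] in pixels, amid what is visible of it).
- imaging.silhouettes(camera, target): "pixels" (480x640 bool, what is visible of it) and "centre" ([column, row] in pixels, amid what is visible of it).
- imaging.pinpoint(camera, target): "centre" ([column, row] in pixels: a listed point, or the origin of a listed thing).
The state is a dict: "clock": time; "joints": joint angles; "dq": joint speeds; "joint_efforts": joint torques, N m; "tcp_pos": TCP position; "tool_rot": TCP orientation; "ft_force": force on the tool from outside, world axes, zero at the start; "moment": the same for the moment, N m; "finger_gap": opening from 0.0 (shut) to 1.0 (fully open); "grip_force": force on a finger pad.
Only numpy, scipy, OpenCV 4.12 (cv2) and the standard library are available. Lean on these libraries where they do the work, as an engineer would, in place of code of your own. Each camera call takes 0.05 s, during which the arm holds its last target. There are 200 camera calls.

### The job

The next rock sample to be weighed is number 42: on the thumbwheel unit with the blue band, set the left wheel to 4 and the right wheel to 2 (left and right as seen from its banded front), each yellow bar lined up with its row of that many dots. Do not touch the orange-banded unit, which belongs to another instrument, and let go of the wheels when done.

Things in the scene. Friction and masses are not known exactly. Their poses are not given: they have to be found in the camera images.
- blue_unit: The unit to set: fixed white box, 140 (x) by 170 (y) by 42 mm high, a blue band on its front (-x) face and front top edge. Origin: centre of underside, z up; front faces the robot within 20 degrees. Two thumbwheels stand out of its top: left at y +35, right at y -35. Outside each, rows of 1, 2, 3, 4, 5 black dots at x -40, -21, 0, 21, 40 mark the settings of the bar above them.
- left_wheel (a joint): Left grey thumbwheel of the blue unit: radius 28, 20 wide, axle along the unit's y at x 0, z 30. A 5 thick web on it bears a yellow bar, diameter 14, 26 long along y. Value a (rad): bar's angle from upright, + to the unit's +x; bar centre in the unit's frame x = 60 sin a, y = +35, z = 30 + 60 cos a (mm). Settings 1..5: a = -0.72, -0.36, 0, 0.36, 0.72. No clicks; stays where left; 1.5 N turns it.
- right_wheel (a joint): Right grey thumbwheel of the blue unit: radius 28, 20 wide, axle along the unit's y at x 0, z 30. A 5 thick web on it bears a yellow bar, diameter 14, 26 long along y. Value a (rad): bar's angle from upright, + to the unit's +x; bar centre in the unit's frame x = 60 sin a, y = -35, z = 30 + 60 cos a (mm). Settings 1..5: a = -0.72, -0.36, 0, 0.36, 0.72. No clicks; stays where left; 1.5 N turns it.
- orange_unit: The unit not to touch: of the same build, size and frame as the blue one, wheels included (up to 97 mm high), but with an orange band. Fixed, beside the blue unit, on either side of it.

How it is judged:
By the outcome, as a careful person would: the job done as asked, in the order asked, and still so for the second after the job is handed in, with the robot touching nothing.
It also fails if it takes over 37 s, if anything falls off the work surface, if the arm or the gripper's body presses on something with over 40 N, if the wrist force passes 120 N, or if a joint passes its speed limit or range.

## Working session

There is one attempt and no reset: what is moved stays moved. The work goes in short steps, Python scripts to look and compute and a tool call to move; the robot and the scene stay as the last step left them, time stands still between calls to the robot, and variables do not carry over. Pictures are saved under pics/ and viewed, at most 10 in all, crops included, and the job is handed in when it is done.

Besides the shell and the picture viewer there is one more tool, called after "Call:" by a JSON object that holds its "method" and its "body", one argument or row to a line. drive_tool: Moves the arm, as the interface text tells. Its arguments: {"type":"object","properties":{"deltas":{"type":"array","items":{"type":"array","items":{"type":"array","items":{"type":"number"}}}},"newtons":{"type":"number"}},"required":["deltas"]}

```bash
mkdir -p pics
cat > h.py <<'E'
import numpy as np, cv2
from station import readout, imaging, job
def K(m):
    f=240/np.tan(np.radians(m["fov_y"])/2); return f
def points(name,depth):
    m=imaging.camera_model(name); f=K(m)
    v,u=np.mgrid[0:480,0:640]
    xd=(u-m["cx"])/f; yd=(v-m["cy"])/f
    x,y=xd.copy(),yd.copy()
    for _ in range(20):
        s=1+m["k1"]*(x*x+y*y); x,y=xd/s,yd/s
    P=np.stack([x*depth,y*depth,depth,np.ones_like(depth)],-1)
    return (P@np.linalg.inv(np.array(m["world_to_cam"])).T)[...,:3]
def project(name,p):
    m=imaging.camera_model(name); f=K(m)
    c=(np.array(m["world_to_cam"])@np.r_[p,1])[:3]; x,y=c[0]/c[2],c[1]/c[2]; s=1+m["k1"]*(x*x+y*y)
    return np.array([m["cx"]+f*x*s,m["cy"]+f*y*s])
E
python3 - <<'E'
from h import *
for n in("top","side"):
    p,d=imaging.camera(n); cv2.imwrite(f"pics/{n}0.png",p[...,::-1]); np.savez(f"{n}0.npz",p=p,d=d)
    m=imaging.camera_model(n); print(n,np.linalg.inv(np.array(m["world_to_cam"])).round(3).tolist(),m["fov_y"],m["k1"])
    for t in("blue_unit","orange_unit","left_wheel","right_wheel"):
        print(t,[(np.round(b["centre"]),round(b["p"],2)) for b in imaging.pinpoint(n,t)])
E
```

```text
top [[0.007, -0.982, 0.189, 0.435], [-1.0, -0.004, 0.013, -0.019], [-0.012, -0.189, -0.982, 0.733], [0.0, 0.0, 0.0, 1.0]] 51.82127592442308 -0.03061435370156452
blue_unit [(array([437., 258.]), 0.62)]
orange_unit [(array([214., 240.]), 0.96)]Traceback (most recent call last):
  File "<stdin>", line 6, in <module>
ValueError: it knows: blue_unit, orange_unit
```

View pics/top0.png

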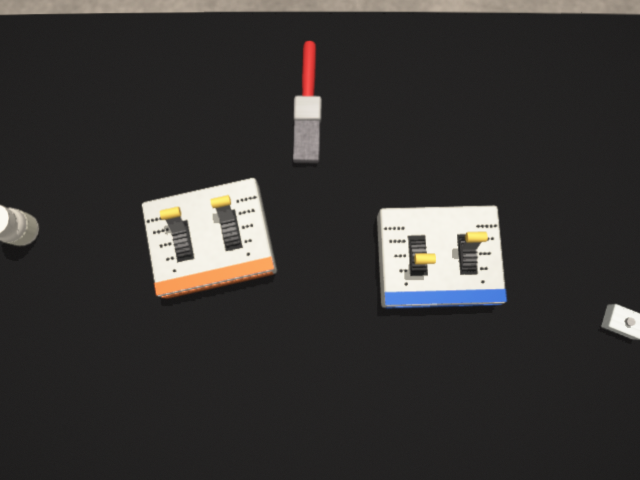

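The top view shows the blue unit centred near pixel (442, 256), with its bars at about (425, 259) and (477, 237). The orange unit is near (210, 240), to the robot's left.

```bash
cat >> h.py <<'E'
def measure(name,p,d):
    P=points(name,d); hsv=cv2.cvtColor(p,cv2.COLOR_RGB2HSV)
    reg=(P[...,1]<0.05)&(P[...,0]>0.25)&(P[...,0]<0.75)&(P[...,1]>-0.42)&(d>0)
    top=reg&(abs(P[...,2]-.042)<.006)
    n,l,s,c=cv2.connectedComponentsWithStats(cv2.morphologyEx(top.astype(np.uint8),cv2.MORPH_CLOSE,np.ones((15,15))))
    k=1+s[1:,4].argmax(); q=P[top&(l==k)]
    r=cv2.minAreaRect((q[:,:2]*1000).astype(np.float32)); print("rect",r,"z",np.median(q[:,2]))
    blue=reg&(hsv[...,0]>100)&(hsv[...,0]<125)&(hsv[...,1]>150)&(hsv[...,2]>80)
    B=P[blue&(P[...,2]>.036)]
    v=np.linalg.svd(B[:,:2]-B[:,:2].mean(0),full_matrices=False)[2][0]; v*=np.sign(v[1]); yaw=np.arctan2(-v[0],v[1])
    print("band",B.mean(0).round(4),"yaw",yaw)
    y=(reg&(hsv[...,0]>20)&(hsv[...,0]<35)&(hsv[...,1]>120)&(hsv[...,2]>90)&(P[...,2]>.05)).astype(np.uint8)
    n,l,s,c=cv2.connectedComponentsWithStats(y)
    for i in range(1,n):
        if s[i,4]>40:
            b=P[l==i]; print("bar px",c[i].round(),"mean",b.mean(0).round(4),"min",np.percentile(b,3,axis=0).round(4),"max",np.percentile(b,97,axis=0).round(4))
    return r,yaw
E
python3 - <<'E'
from h import *
D=np.load("top0.npz"); measure("top",D["p"],D["d"])
p,d=imaging.camera("side"); cv2.imwrite("pics/side0.png",p[...,::-1])
m=imaging.camera_model("side"); print(np.linalg.inv(np.array(m["world_to_cam"])).round(3).tolist())
measure("side",p,d); print(readout.get_state())
E
```

```text
rect ((535.84375, -188.1146697998047), (142.13650512695312, 171.06744384765625), 1.5937708616256714) z 0.04242725712786244
band [ 0.4764 -0.1912  0.0431] yaw 0.029760588745479082
bar px [476. 237.] mean [ 0.5518 -0.2214  0.0927] min [ 0.5467 -0.2341  0.0829] max [ 0.5582 -0.2099  0.0961]
bar px [424. 258.] mean [ 0.523  -0.1519  0.0945] min [ 0.5171 -0.1645  0.0897] max [ 0.53   -0.1406  0.0978]
[[-0.752, -0.38, 0.538, 0.213], [-0.659, 0.449, -0.604, 0.387], [-0.013, -0.809, -0.588, 0.42], [0.0, 0.0, 0.0, 1.0]]
rect ((532.86376953125, -189.92526245117188), (140.6879119873047, 172.62196350097656), 1.399585247039795) z 0.04277044851828643
band [ 0.4747 -0.1875  0.0436] yaw 0.03382583302396279
bar px [411. 154.] mean [ 0.5492 -0.22    0.0911] min [ 0.5445 -0.2369  0.0844] max [ 0.5569 -0.2101  0.0959]
bar px [404. 174.] mean [ 0.5191 -0.1513  0.0922] min [ 0.5152 -0.1668  0.0851] max [ 0.5252 -0.141   0.0967]
{'clock': 0.2, 'joints': array([ 9.83891619e-01,  2.20942851e-01,  1.52716743e+00, -1.03522289e-05,
        1.39469626e+00, -1.26090296e-01]), 'dq': array([-7.81446754e-04, -2.12236206e-03,  6.26161121e-05, -2.09502161e-05,
        1.39962978e-03, -2.82050097e-04]), 'joint_efforts': array([ 7.47709473e-04, -4.94570482e+01, -3.87383223e+01,  6.99619646e-02,
        5.39619487e-02, -1.07489777e-04]), 'tcp_pos': array([0.27771298, 0.55948771, 0.22184758]), 'tool_rot': array([-2.07045094e-04,  2.28373059e-01,  9.73573509e-01, -5.70561586e-04]), 'ft_force': array([0.67586879, 0.50790104, 0.81097973]), 'moment': array([-0.02799657,  0.01548149, -0.03387956]), 'grip_force': 0.0, 'finger_gap': 1.0040981903627377}
```

View pics/side0.png

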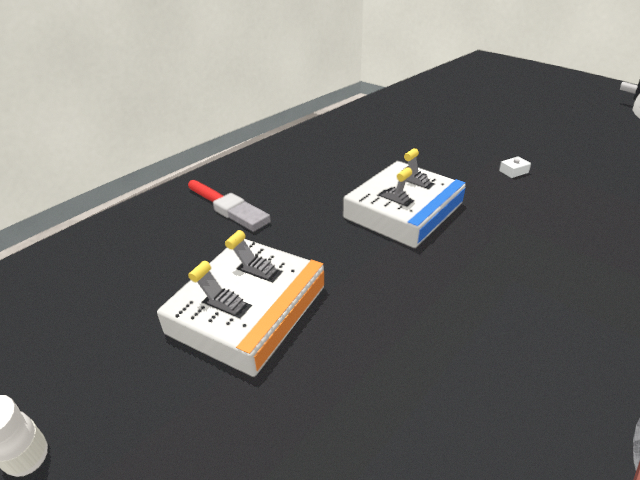

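Blue unit: centre (0.5345, -0.1885), yaw about 0.03, and its sizes match those given. The left bar is at x 0.521 (a about -0.22) and the right bar at x 0.551 (a about +0.26). I'll go above the left bar first, at a safe height.

Call:
{"method": "drive_tool", "body": {
  "deltas": [
    [[60,0.34,-0.99,0,0,0,-2.58],[60,0.34,-0.99,0,0,0,-2.58],[60,0.34,-0.99,0,0,0,-2.58],[60,0.34,-0.99,0,0,0,-2.58],[60,0.34,-0.99,0,0,0,-2.58],[60,0.34,-0.99,0,0,0,-2.58],[60,0.34,-0.99,0,0,0,-2.58],[60,0.34,-0.99,0,0,0,-2.58]]
  ],
  "newtons": 5
}}

```text
clock: 0.87
tcp_pos: [0.3596, 0.3207, 0.2224]
tool_rot: [0.0, 0.4, 0.917, -0.0]
ft_force: [0.3, -0.7, 0.6]
finger_gap: 0.697
grip_force: 0.0
```

Call:
{"method": "drive_tool", "body": {
  "deltas": [
    [[60,0.34,-0.99,0,0,0,-2.58],[60,0.34,-0.99,0,0,0,-2.58],[60,0.34,-0.99,0,0,0,-2.58],[60,0.34,-0.99,0,0,0,-2.58],[60,0.34,-0.99,0,0,0,-2.58],[60,0.34,-0.99,0,0,0,-2.58],[60,0.34,-0.99,0,0,0,-2.58],[60,0.34,-0.99,0,0,0,-2.58]]
  ]
}}

```text
clock: 1.53
tcp_pos: [0.4413, 0.0831, 0.2226]
tool_rot: [0.0, 0.558, 0.83, 0.0]
ft_force: [0.1, 1.6, -0.2]
finger_gap: 0.688
grip_force: 0.0
```

Call:
{"method": "drive_tool", "body": {
  "deltas": [
    [[60,0.34,-0.99,0,0,0,-2.58],[60,0.34,-0.99,0,0,0,-2.58],[60,0.34,-0.99,0,0,0,-2.58],[60,0.34,-0.99,0,0,0,-2.58],[60,0.34,-0.99,0,0,0,-2.58],[60,0.34,-0.99,0,0,0,-2.58],[60,0.3,-0.9,0,0,0,-2.58],[60,0,0,0,0,0,0]]
  ]
}}

```text
clock: 2.2
tcp_pos: [0.5122, -0.1251, 0.2224]
tool_rot: [0.001, 0.683, 0.731, -0.001]
ft_force: [-0.4, 0.7, 0.1]
finger_gap: 0.691
grip_force: 0.0
```

Call:
{"method": "drive_tool", "body": {
  "deltas": [
    [[50,0.31,-0.9,0,0,0,-2.2],[50,0,0,-0.95,0,0,0],[50,0,0,-0.95,0,0,0],[50,0,0,-0.7,0,0,0],[50,0,0,-0.7,0,0,0],[50,0,0,-0.4,0,0,0],[50,0,0,0,0,0,0]]
  ]
}}

```text
clock: 2.78
tcp_pos: [0.5183, -0.1462, 0.1083]
tool_rot: [-0.003, 0.694, 0.72, -0.001]
ft_force: [-0.1, -0.5, -0.8]
finger_gap: 0.574
grip_force: 0.0
```

Run:
```python
from h import *
p,d=imaging.camera("side"); cv2.imwrite("pics/side1.png",cv2.resize(p[80:280,280:520,::-1],None,fx=3,fy=3))
print(readout.get_state()["tcp_pos"])
```

```text
[ 0.51950789 -0.14679499  0.11029079]
```

View pics/side1.png

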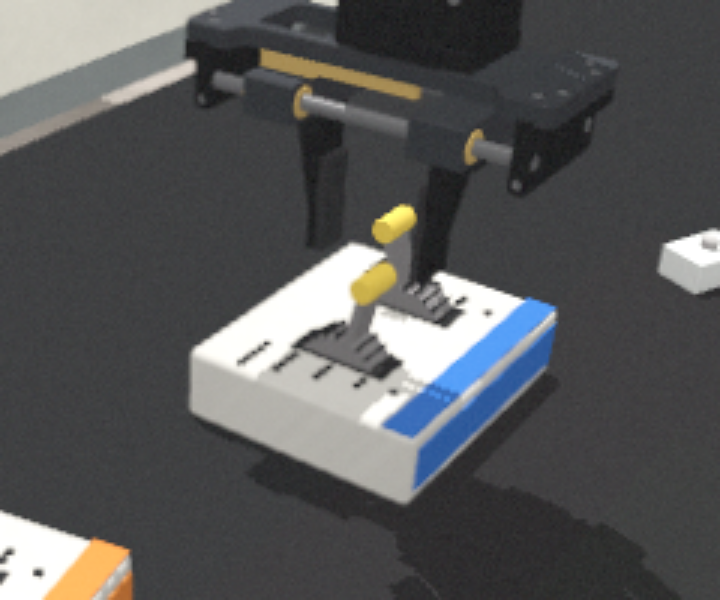

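The crop shows the open fingers straddling the left bar in x, with the tips at (318, 245) and (425, 280). The left bar is at (375, 285), and the right bar shows behind it, through the gap. Now I'll go down and close.

Call:
{"method": "drive_tool", "body": {
  "deltas": [
    [[50,0,-0.17,-0.5,0,0,0],[50,0,0,-0.48,0,0,0],[50,0,0,0,0,0,0],[10,0,0,0,0,0,0],[10,0,0,0,0,0,0],[10,0,0,0,0,0,0],[10,0,0,0,0,0,0],[10,0,0,0,0,0,0]]
  ],
  "newtons": 5
}}

```text
clock: 3.5
tcp_pos: [0.5212, -0.1529, 0.0831]
tool_rot: [0.001, 0.694, 0.72, 0.0]
ft_force: [-0.2, 0.1, -1.2]
finger_gap: 0.281
grip_force: 0.0
```

Call:
{"method": "drive_tool", "body": {
  "deltas": [
    [[10,0,0,0,0,0,0],[10,0,0,0,0,0,0],[10,0,0,0,0,0,0],[10,0,0,0,0,0,0]]
  ]
}}

```text
clock: 3.83
tcp_pos: [0.521, -0.1528, 0.0825]
tool_rot: [0.0, 0.694, 0.72, 0.0]
ft_force: [0.5, 0.1, 1.5]
finger_gap: 0.155
grip_force: 5.0
```

The gap of 13.5 mm at 5 N means the left bar is held. Next I'll carry it along its arc to a = 0.36, which is world x of about 0.5546.

Call:
{"method": "drive_tool", "body": {
  "deltas": [
    [[10,0.28,0.01,0.04,0,0,0],[10,0.28,0.01,0,0,0,0],[10,0.28,0.01,-0.04,0,0,0],[10,0.28,0,-0.08,0,0,0],[10,0,0,0,0,0,0],[10,0,0,0,0,0,0]]
  ]
}}

```text
clock: 4.33
tcp_pos: [0.5556, -0.1518, 0.0796]
tool_rot: [0.001, 0.694, 0.72, 0.001]
ft_force: [2.0, -1.0, 0.4]
finger_gap: 0.159
grip_force: 5.0
```

Run:
```python
from h import *
for n in("top","side"):
    p,d=imaging.camera(n); print(n); measure(n,p,d)
s=readout.get_state();print(s["tcp_pos"],s["finger_gap"],s["ft_force"])
```

```text
top
rect ((528.2112426757812, -247.35951232910156), (102.13178253173828, 53.03109359741211), 1.1156562566757202) z 0.04223892165128296
band [ 0.4812 -0.274   0.0413] yaw -0.6082685844148643
side
rect ((533.1083374023438, -188.70443725585938), (141.3690185546875, 172.4437255859375), 2.1569111347198486) z 0.04284194111767109
band [ 0.4747 -0.1865  0.0435] yaw 0.0325645263435271
bar px [411. 154.] mean [ 0.5491 -0.2201  0.0911] min [ 0.5443 -0.2363  0.0839] max [ 0.5562 -0.2105  0.0957]
bar px [383. 170.] mean [ 0.5542 -0.1443  0.0896] min [ 0.5462 -0.1562  0.083 ] max [ 0.5622 -0.1405  0.0984]
[ 0.55510147 -0.15178043  0.07980047] 0.15704024274017628 [ 1.63047327 -0.43471985  0.67283693]
```

Call:
{"method": "drive_tool", "body": {
  "deltas": [
    [[50,0,0,0,0,0,0],[50,0,0,0,0,0,0],[50,0,0,0,0,0,0],[50,0,0,0,0,0,0],[50,0,0,0,0,0,0],[50,0,0,0,0,0,0],[50,0,0,0.7,0,0,0],[50,0,0,0.8,0,0,0]]
  ]
}}

```text
clock: 5.1
tcp_pos: [0.5522, -0.151, 0.1228]
tool_rot: [-0.003, 0.694, 0.72, -0.001]
ft_force: [1.1, -0.5, 0.6]
finger_gap: 0.568
grip_force: 0.0
```

Call:
{"method": "drive_tool", "body": {
  "deltas": [
    [[50,0,0,0,0,0,0],[50,-0.04,-0.8,0,0,0,0],[50,-0.05,-0.8,0,0,0,0],[50,-0.05,-0.78,0,0,0,0],[50,0,0,0,0,0,0],[50,0,0,0,0,0,0]]
  ]
}}

```text
clock: 5.6
tcp_pos: [0.5497, -0.2241, 0.1244]
tool_rot: [-0.0, 0.695, 0.719, 0.0]
ft_force: [0.3, 0.5, 0.1]
finger_gap: 0.575
grip_force: 0.0
```

Run:
```python
from h import *
p,d=imaging.camera("side"); measure("side",p,d); cv2.imwrite("pics/side2.png",cv2.resize(p[80:280,280:520,::-1],None,fx=3,fy=3))
s=readout.get_state();print(s["tcp_pos"],s["finger_gap"],s["tool_rot"])
```

```text
rect ((532.3606567382812, -188.81576538085938), (140.46609497070312, 172.8507080078125), 1.5296638011932373) z 0.04283211922676672
band [ 0.4747 -0.1872  0.0434] yaw 0.03160986054281513
bar px [411. 154.] mean [ 0.5491 -0.22    0.0912] min [ 0.5444 -0.2364  0.0838] max [ 0.5566 -0.2103  0.0959]
bar px [386. 169.] mean [ 0.5519 -0.1502  0.0896] min [ 0.5471 -0.1642  0.0831] max [ 0.5577 -0.1408  0.0936]
[ 0.5497143  -0.22317585  0.12433901] 0.5777478774308702 [-4.11127199e-04  6.94714327e-01  7.19285637e-01  8.84310098e-05]
```

View pics/side2.png

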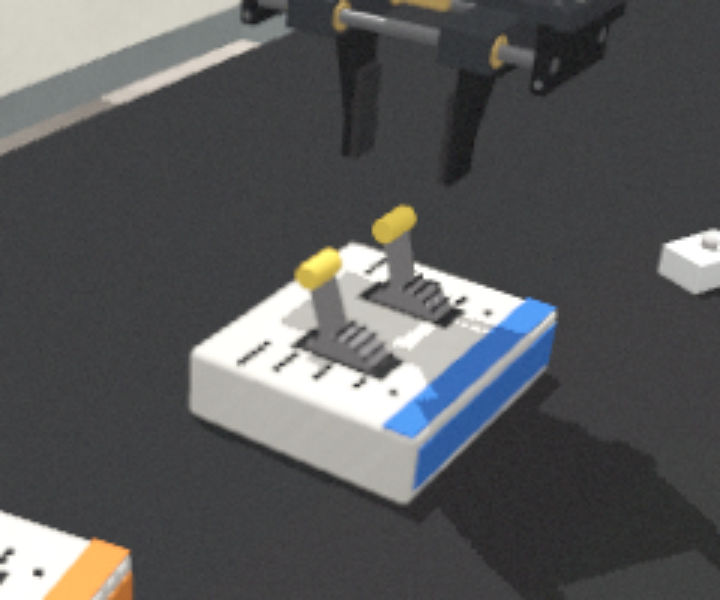

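The left bar, at (320, 270) in the crop, is now over the 4-dot row, with the right bar at (395, 225). The fingers hang above the right bar. I'll go down on it and close.

Call:
{"method": "drive_tool", "body": {
  "deltas": [
    [[50,0,0,-0.7,0,0,0],[50,0,0,-0.74,0,0,0],[50,0,0,0,0,0,0],[50,0,0,0,0,0,0],[10,0,0,0,0,0,0],[10,0,0,0,0,0,0],[10,0,0,0,0,0,0],[10,0,0,0,0,0,0]]
  ]
}}

```text
clock: 6.32
tcp_pos: [0.5508, -0.2235, 0.0828]
tool_rot: [0.001, 0.694, 0.72, 0.0]
ft_force: [-0.8, -0.1, -0.0]
finger_gap: 0.353
grip_force: 0.0
```

Call:
{"method": "drive_tool", "body": {
  "deltas": [
    [[10,0,0,0,0,0,0],[10,0,0,0,0,0,0],[10,0,0,0,0,0,0],[10,0,0,0,0,0,0],[10,0,0,0,0,0,0],[10,0,0,0,0,0,0]]
  ]
}}

```text
clock: 6.82
tcp_pos: [0.5507, -0.2234, 0.0821]
tool_rot: [0.001, 0.694, 0.72, 0.0]
ft_force: [2.9, 0.6, 2.2]
finger_gap: 0.159
grip_force: 5.0
```

Call:
{"method": "drive_tool", "body": {
  "deltas": [
    [[10,-0.3,-0.01,0.05,0,0,0],[10,-0.3,-0.01,0.01,0,0,0],[10,-0.3,-0.01,-0.04,0,0,0],[10,-0.31,0,-0.09,0,0,0],[10,0,0,0,0,0,0],[10,0,0,0,0,0,0],[10,0,0,0,0,0,0]]
  ]
}}

```text
clock: 7.4
tcp_pos: [0.5121, -0.2242, 0.079]
tool_rot: [-0.001, 0.694, 0.72, -0.001]
ft_force: [-5.0, -1.8, 5.2]
finger_gap: 0.158
grip_force: 5.0
```

Call:
{"method": "drive_tool", "body": {
  "deltas": [
    [[50,0,0,0,0,0,0],[50,0,0,0,0,0,0],[50,0,0,0,0,0,0],[50,0,0,0,0,0,0],[50,0,0,0,0,0,0],[50,0,0,0,0,0,0],[50,0,0,0.7,0,0,0],[50,0,0,0.9,0,0,0]]
  ]
}}

```text
clock: 8.07
tcp_pos: [0.5117, -0.2227, 0.125]
tool_rot: [-0.003, 0.694, 0.72, -0.001]
ft_force: [0.6, 0.7, -0.4]
finger_gap: 0.566
grip_force: 0.0
```

Call:
{"method": "drive_tool", "body": {
  "deltas": [
    [[50,0,0,1,0,0,0],[50,0,0,1,0,0,0],[50,0,0,0.5,0,0,0],[50,0,-1,0,0,0,0],[50,0,-1,0,0,0,0],[50,0,-1,0,0,0,0],[50,0,-1,0,0,0,0],[50,0,-1,0,0,0,0]]
  ]
}}

```text
clock: 8.73
tcp_pos: [0.5137, -0.3753, 0.2025]
tool_rot: [0.0, 0.694, 0.72, 0.0]
ft_force: [-0.2, -0.3, -0.1]
finger_gap: 0.574
grip_force: 0.0
```

Call:
{"method": "drive_tool", "body": {
  "deltas": [
    [[50,0,-1,0,0,0,0],[50,0,-1,0,0,0,0],[50,0,-1,0,0,0,0],[50,0,0,0,0,0,0],[50,0,0,0,0,0,0]]
  ]
}}

```text
clock: 9.15
tcp_pos: [0.5131, -0.4653, 0.2015]
tool_rot: [-0.001, 0.695, 0.719, 0.0]
ft_force: [0.8, 0.5, 0.1]
finger_gap: 0.579
grip_force: 0.0
```

Run:
```python
from h import *
for n in("top","side"):
    p,d=imaging.camera(n); print(n); measure(n,p,d)
    if n=="top": cv2.imwrite("pics/top3.png",cv2.resize(p[180:330,350:540,::-1],None,fx=4,fy=4))
s=readout.get_state();print(s["tcp_pos"],s["finger_gap"],s["ft_force"])
```

```text
top
rect ((535.7529907226562, -188.4440155029297), (141.77308654785156, 172.00775146484375), 1.5301140546798706) z 0.04244192879318892
band [ 0.4764 -0.1911  0.0431] yaw 0.029780537426220118
bar px [423. 235.] mean [ 0.5548 -0.1515  0.0916] min [ 0.5495 -0.1635  0.0865] max [ 0.5609 -0.1399  0.0946]
bar px [477. 267.] mean [ 0.5127 -0.222   0.0904] min [ 0.5072 -0.2348  0.0832] max [ 0.5189 -0.2111  0.0935]
side
rect ((533.3441772460938, -189.95303344726562), (141.6624298095703, 172.6884002685547), 1.5741214752197266) z 0.04284074198071816
band [ 0.4746 -0.187   0.0436] yaw 0.03308403624196295
bar px [432. 163.] mean [ 0.5093 -0.221   0.0887] min [ 0.5043 -0.2374  0.0816] max [ 0.5164 -0.2118  0.0934]
bar px [386. 169.] mean [ 0.5518 -0.1501  0.0896] min [ 0.5475 -0.1635  0.0828] max [ 0.5583 -0.1409  0.094 ]
[ 0.51368791 -0.4632862   0.20195777] 0.5728984544920078 [0.82317723 0.58224186 0.84836782]
```

View pics/top3.png

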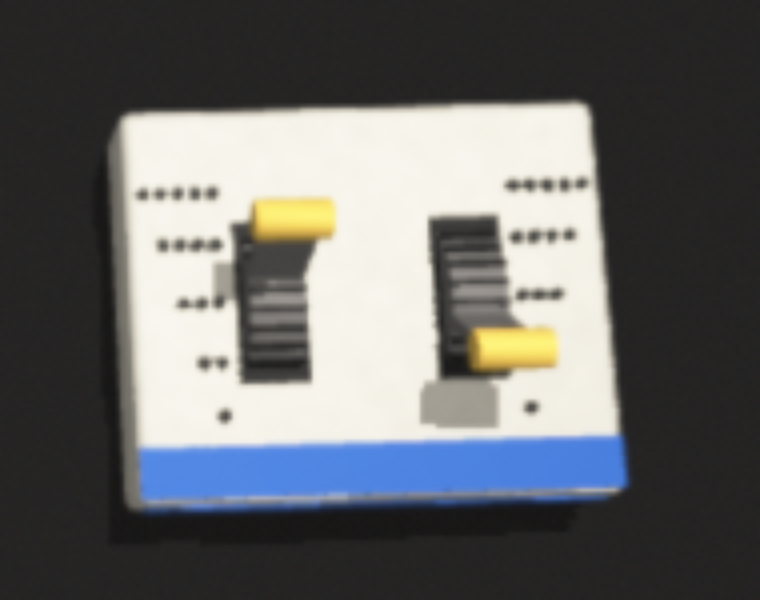

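The top view shows the left bar on the 4-dot row. The right bar is near the 2-dot row but measures about 2.5 mm too far forward (a of about -0.40). I'll regrasp with the fingers centred at x 0.5153, so that closing them puts it right.

Call:
{"method": "drive_tool", "body": {
  "deltas": [
    [[50,0,1,0,0,0,0],[50,0,1,0,0,0,0],[50,0,1,0,0,0,0],[50,0,1,0,0,0,0],[50,0,1,0,0,0,0],[50,0,1,0,0,0,0],[50,0,1,0,0,0,0],[50,0.05,1,0,0,0,0]]
  ]
}}

```text
clock: 9.92
tcp_pos: [0.5148, -0.221, 0.2027]
tool_rot: [0.0, 0.694, 0.72, 0.0]
ft_force: [0.6, 0.0, 0.7]
finger_gap: 0.576
grip_force: 0.0
```

Call:
{"method": "drive_tool", "body": {
  "deltas": [
    [[50,0,0,-0.7,0,0,0],[50,0,0,-0.7,0,0,0],[50,0,0,-0.7,0,0,0],[50,0,0,-0.5,0,0,0],[50,0,0,0,0,0,0],[50,0,0,0,0,0,0]]
  ]
}}

```text
clock: 10.42
tcp_pos: [0.5146, -0.2225, 0.1241]
tool_rot: [-0.001, 0.694, 0.72, -0.0]
ft_force: [0.0, -0.1, 0.0]
finger_gap: 0.579
grip_force: 0.0
```

Call:
{"method": "drive_tool", "body": {
  "deltas": [
    [[50,0.02,0,-0.7,0,0,0],[50,0,0,-0.8,0,0,0],[50,0,0,0,0,0,0],[50,0,0,0,0,0,0],[10,0,0,0,0,0,0],[10,0,0,0,0,0,0],[10,0,0,0,0,0,0],[10,0,0,0,0,0,0]]
  ]
}}

```text
clock: 11.08
tcp_pos: [0.5166, -0.2246, 0.0808]
tool_rot: [0.001, 0.694, 0.72, 0.0]
ft_force: [1.0, -0.2, 1.0]
finger_gap: 0.354
grip_force: 0.0
```

Call:
{"method": "drive_tool", "body": {
  "deltas": [
    [[10,0,0,0,0,0,0],[10,0,0,0,0,0,0],[10,0,0,0,0,0,0],[10,0,0,0,0,0,0],[10,0,0,0,0,0,0],[10,0,0,0,0,0,0]]
  ]
}}

```text
clock: 11.58
tcp_pos: [0.5156, -0.2242, 0.0796]
tool_rot: [-0.0, 0.694, 0.72, -0.0]
ft_force: [-3.9, -0.3, 5.4]
finger_gap: 0.159
grip_force: 5.0
```

Call:
{"method": "drive_tool", "body": {
  "deltas": [
    [[50,0,0,0,0,0,0],[50,0,0,0,0,0,0],[50,0,0,0,0,0,0],[50,0,0,0,0,0,0],[50,0,0,0,0,0,0],[50,0,0,0,0,0,0],[50,0,0,0.7,0,0,0],[50,0,0,0.9,0,0,0]]
  ]
}}

```text
clock: 12.25
tcp_pos: [0.5137, -0.2228, 0.125]
tool_rot: [-0.003, 0.694, 0.72, -0.001]
ft_force: [0.2, -0.4, 0.7]
finger_gap: 0.562
grip_force: 0.0
```

Call:
{"method": "drive_tool", "body": {
  "deltas": [
    [[50,0,0,1,0,0,0],[50,0,0,1,0,0,0],[50,0,0,0.5,0,0,0],[50,0,-1,0,0,0,0],[50,0,-1,0,0,0,0],[50,0,-1,0,0,0,0],[50,0,-1,0,0,0,0],[50,0,-1,0,0,0,0]]
  ]
}}

```text
clock: 12.92
tcp_pos: [0.5158, -0.3754, 0.2025]
tool_rot: [0.0, 0.694, 0.72, 0.0]
ft_force: [-0.1, 0.3, 0.4]
finger_gap: 0.576
grip_force: 0.0
```

Call:
{"method": "drive_tool", "body": {
  "deltas": [
    [[50,0,-1,0,0,0,0],[50,0,-1,0,0,0,0],[50,0,-1,0,0,0,0],[50,0,0,0,0,0,0],[50,0,0,0,0,0,0]]
  ]
}}

```text
clock: 13.33
tcp_pos: [0.5151, -0.4654, 0.2015]
tool_rot: [-0.001, 0.695, 0.719, 0.0]
ft_force: [0.3, -0.1, -0.7]
finger_gap: 0.576
grip_force: 0.0
```

Run:
```python
from h import *
for n in("top","side"):
    p,d=imaging.camera(n); print(n); measure(n,p,d)
    if n=="top": cv2.imwrite("pics/top4.png",cv2.resize(p[180:330,350:540,::-1],None,fx=4,fy=4))
s=readout.get_state();print(s["tcp_pos"],s["finger_gap"],s["ft_force"])
```

```text
top
rect ((535.6160888671875, -188.36474609375), (142.13177490234375, 171.34385681152344), 1.7978758811950684) z 0.042456025290653954
band [ 0.4764 -0.1913  0.0431] yaw 0.029244559365709424
bar px [423. 235.] mean [ 0.5548 -0.1515  0.0915] min [ 0.5496 -0.1636  0.0864] max [ 0.561  -0.1397  0.0945]
bar px [477. 264.] mean [ 0.5161 -0.2216  0.0916] min [ 0.51   -0.2345  0.0852] max [ 0.5228 -0.2108  0.0949]
side
rect ((532.9154663085938, -189.69845581054688), (140.92613220214844, 172.54808044433594), 1.5860787630081177) z 0.04284892042396554
band [ 0.4746 -0.187   0.0436] yaw 0.0320963940745837
bar px [430. 161.] mean [ 0.5126 -0.2206  0.09  ] min [ 0.5075 -0.2366  0.0824] max [ 0.5192 -0.2118  0.0944]
bar px [386. 169.] mean [ 0.5519 -0.1502  0.0896] min [ 0.5474 -0.1649  0.0834] max [ 0.5585 -0.1407  0.0937]
[ 0.51578804 -0.46331668  0.20198876] 0.5768745527931307 [ 0.80062002  0.92671681 -0.10446569]
```

View pics/top4.png

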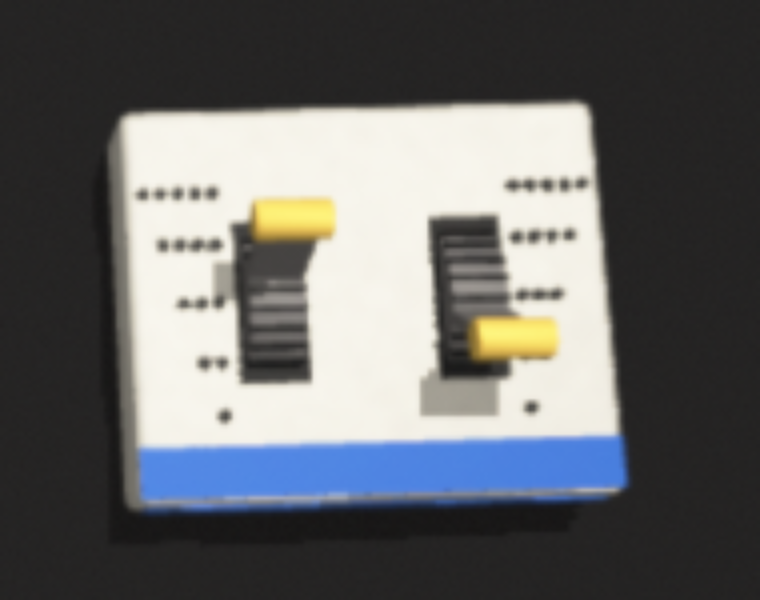

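Both bars now measure within about 1 mm of their rows in both cameras: left on 4 dots, right on 2. The gripper is clear of everything, so I'm handing the job in.

```bash
python3 -c "
from station import job
print(job.finish_job())"
```

```text
the job is handed in; nothing more can be done
None
```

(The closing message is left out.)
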